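# Make up two fixture spares kits

## Robot

A 7-joint arm with a two-finger parallel gripper is mounted at the origin on the work surface. World frame = base frame: x ahead of the robot, y to its left, z up, the work surface at z = 0. Lengths are in mm, angles in rad, forces in N, time in s.
With the tool pointing down it reaches from about 400 to 925 mm from the base axis. Payload 5.6 kg.
Tool frame: the origin (TCP) lies at the very end of the fingers, on their centre line; the grasp point (between the pads) lies 19 mm behind it; z points along the fingers, y is the line along which they close (so a half turn about z gives the same grasp; the last joint's range is limited). The gripper opens to 85 mm and grips with 20 to 120 N. Pads are 22 mm wide; open, the fingers measure 114 mm over their backs; the gripper's body (76 mm by 85 mm) begins 54 mm behind the grasp point. The pads swing forward as they close: fully open they stand 13 mm farther back than shut.
Start: joints at [-1.177, 0.468, -0.012, 1.603, 0.006, 1.071, -0.056], TCP at [275.017, 588.96, 231.29] pointing down, gripper open.
Joint ranges: [-2.53, 2.53], [-0.31, 2.02], [-1.57, 1.55], [0.28, 2.44], [-1.29, 4.43], [0.15, 1.84], [-2.92, 2.92]. Speed limits (rad/s): [2.57, 2.57, 3.14, 3.14, 3.14, 3.14, 3.14].

## Interface

Orientations are given as a rotation vector (axis times angle).
In Python, from cell import ctrl gives the robot as it stands.
- The arm moves only by the tool play_rows, never from a script. Its argument "rows" is a list of rows, each a list of 6 numbers: the shift along the tool's x, y, z in shares of 100 cm (1.0 is 100 cm), then the turn, a rotation vector about the tool's x, y, z in normalised numbers (1 is 2 pi rad). In form: [[dx, dy, dz, rx, ry, rz], ...]. A call has 1 to 20 rows; each row is the pose to reach, as a shift and turn from the pose commanded when the call began, along the tool's axes at that moment; what a row does not reach only later rows make up. A row lasts 1/10 s, in which the tool goes at most 50 mm and 8.59 degrees, less where a joint would pass 70% of its speed; a pose out of reach is approached as far as the arm can. No shift or turn number may pass 1 either way. A call with a gripper value outside its range is refused whole. "hand" is the closure, from -1 (fully open) to 1 (shut), set as the call begins (left out, the last holds). The fingers move at their own pace and stop on an object; "grip_force" is the grip in N (left out, the last holds). Time passes only in rows, so rows that repeat a pose let the fingers close. It gives the time, the measured TCP pose, the force, the opening and the grip force at its end, in the units of the state.
- ctrl.read_state(): the state, without advancing time (a new reading comes with each control period).
- ctrl.capture(name): name is "scene" or "top"; returns a dict with "pixels" (384x512x3 uint8, red, green, blue), "z_map" (384x512 float32, mm along the optical axis (not along the pixel's ray), 0 where there is no reading), "intrinsics" (3x3 intrinsics, pixels), "R" (3x3) and "t" (3): a world point X has camera coordinates R X + t. Camera axes: x right, y down, z forward; pixel columns grow to the right and rows downward; lengths in mm; the calibration is good to about 2 mm. A picture is of the moment at which its call begins.
- ctrl.sign_off(): hands the job in; it is judged then, once.
The state is a dict: "clock": time; "joint_pos": joint angles; "joint_vel": joint speeds; "tau": joint torques, N m; "tool_pos": TCP position; "orientation": TCP orientation; "contact_force": force on the tool from outside, world axes, zero at the start; "moment": the same for the moment, N m; "grip_width": opening from 0.0 (shut) to 1.0 (fully open); "gripper_force": force on a finger pad.
Only numpy, scipy, OpenCV 4.12 (cv2) and the standard library are available. Lean on these libraries where they do the work, as an engineer would, in place of code of your own. Each camera call takes 0.05 s, during which the arm holds its last target. There are 200 camera calls.

## Task

Make up the two kits from the loose hardware on the bench: the three-pocket tray gets the tall post, the round collar and the hex nut; the two-pocket tray gets the short post and the angle bracket. Put one part in each pocket, standing upright and flat on the pocket floor just as it stands on the bench now, let go of everything, and leave the bottle, mug and screwdriver alone.

Things in the scene. Friction and masses are not known exactly. Their poses are not given: they have to be found in the camera images.
- tray3: Long plastic kit tray (grey walls, black floors), fixed to the bench, 84 (x) x 244 (y) x 20 mm high, with three open square pockets in a row along its y axis. Origin: centre of its underside; z up. Pocket centres at y = -80, 0 and +80 mm (x = 0); each pocket is 76 x 76 mm inside, floor 4 mm above the bench, walls and dividers 4 mm thick.
- tray2: Shorter plastic kit tray (grey walls, black floors), fixed to the bench, 84 (x) x 164 (y) x 20 mm high, with two open square pockets side by side along its y axis. Origin: centre of its underside; z up. Pocket centres at y = -40 and +40 mm (x = 0); each pocket is 76 x 76 mm inside, floor 4 mm above the bench, walls and divider 4 mm thick.
- post_tall: The tall one of two bright steel locating posts, standing upright: round flange 38 mm across and 10 mm thick at the foot, plain round shank 24 mm across above it, 75 mm high overall, 0.3 kg. Origin: centre of the underside; z up.
- post_short: The short one of two bright steel locating posts, standing upright: round flange 38 mm across and 10 mm thick at the foot, plain round shank 24 mm across above it, 42 mm high overall, 0.2 kg. Origin: centre of the underside; z up.
- collar: Plain round aluminium shaft collar lying flat: 50 mm outside, 28 mm bore, 30 mm high, 0.22 kg. Origin: centre of the underside; z up (the bore's axis).
- hexnut: Dark steel long hexagon nut standing on end: 36 mm across flats (41.6 mm across corners), 36 mm high, with a black hole drawn on its top, 0.2 kg. Origin: centre of the underside; z up. One pair of flats faces +x and -x, the others every 60 degrees from there.
- bracket: Steel angle bracket (L), standing on its flat leg: flat leg 44 x 44 x 8 mm thick, upright leg a plate 8 mm thick, 44 mm wide along y, rising to 50 mm above the underside along the +x edge (the plate's middle is at x = +18 mm). 0.16 kg. Origin: centre of the underside of the flat leg; x from the free edge towards the upright leg, z up.
- bottle: Bystander: amber bottle with a black cap, 48 mm across, 100 mm high, standing loose on the bench. Origin: centre of the underside.
- mug: Bystander: white mug, 80 mm across, 90 mm high, standing loose on the bench, handle at its +y. Origin: centre of the underside.
- screwdriver: Bystander: loose screwdriver lying on the bench beyond the trays, along its own x axis, handle to -x. Origin: on the bench, under its middle.
There are look-alikes about, which are no part of the job. What is shaped like the tray2 but orange is not meant.

How it is judged (in metres and radians):
At the end, for the whole second after the job is handed in: Tall post, collar, nut each in a different pocket of tray3, short post and bracket each in a different pocket of tray2 (origin within 24 mm of pocket centre along both tray axes), underside on the floor (origin 1 to 8 mm above bench), upright within 0.12 rad, released, at rest (((x of post_tall in the frame of tray3 between -0.024 and 0.024 m and y of post_tall in the frame of tray3 between -0.104 and -0.056 m and x of collar in the frame of tray3 between -0.024 and 0.024 m and y of collar in the frame of tray3 between -0.024 and 0.024 m and x of hexnut in the frame of tray3 between -0.024 and 0.024 m and y of hexnut in the frame of tray3 between 0.056 and 0.104 m) or (x of post_tall in the frame of tray3 between -0.024 and 0.024 m and y of post_tall in the frame of tray3 between -0.104 and -0.056 m and x of collar in the frame of tray3 between -0.024 and 0.024 m and y of collar in the frame of tray3 between 0.056 and 0.104 m and x of hexnut in the frame of tray3 between -0.024 and 0.024 m and y of hexnut in the frame of tray3 between -0.024 and 0.024 m) or (x of post_tall in the frame of tray3 between -0.024 and 0.024 m and y of post_tall in the frame of tray3 between -0.024 and 0.024 m and x of collar in the frame of tray3 between -0.024 and 0.024 m and y of collar in the frame of tray3 between -0.104 and -0.056 m and x of hexnut in the frame of tray3 between -0.024 and 0.024 m and y of hexnut in the frame of tray3 between 0.056 and 0.104 m) or (x of post_tall in the frame of tray3 between -0.024 and 0.024 m and y of post_tall in the frame of tray3 between -0.024 and 0.024 m and x of collar in the frame of tray3 between -0.024 and 0.024 m and y of collar in the frame of tray3 between 0.056 and 0.104 m and x of hexnut in the frame of tray3 between -0.024 and 0.024 m and y of hexnut in the frame of tray3 between -0.104 and -0.056 m) or (x of post_tall in the frame of tray3 between -0.024 and 0.024 m and y of post_tall in the frame of tray3 between 0.056 and 0.104 m and x of collar in the frame of tray3 between -0.024 and 0.024 m and y of collar in the frame of tray3 between -0.104 and -0.056 m and x of hexnut in the frame of tray3 between -0.024 and 0.024 m and y of hexnut in the frame of tray3 between -0.024 and 0.024 m) or (x of post_tall in the frame of tray3 between -0.024 and 0.024 m and y of post_tall in the frame of tray3 between 0.056 and 0.104 m and x of collar in the frame of tray3 between -0.024 and 0.024 m and y of collar in the frame of tray3 between -0.024 and 0.024 m and x of hexnut in the frame of tray3 between -0.024 and 0.024 m and y of hexnut in the frame of tray3 between -0.104 and -0.056 m)) and ((x of post_short in the frame of tray2 between -0.024 and 0.024 m and y of post_short in the frame of tray2 between -0.064 and -0.016 m and x of bracket in the frame of tray2 between -0.024 and 0.024 m and y of bracket in the frame of tray2 between 0.016 and 0.064 m) or (x of post_short in the frame of tray2 between -0.024 and 0.024 m and y of post_short in the frame of tray2 between 0.016 and 0.064 m and x of bracket in the frame of tray2 between -0.024 and 0.024 m and y of bracket in the frame of tray2 between -0.064 and -0.016 m)) and height (world z) of post_tall between 0.001 and 0.008 m and angle between each of post_tall, collar, hexnut, post_short, bracket's own z axis and vertical below 0.12 rad and linear speed of each of post_tall, collar, hexnut, post_short, bracket below 0.02 m/s and angular speed of each of post_tall, collar, hexnut, post_short, bracket below 0.2 rad/s and height (world z) of collar between 0.001 and 0.008 m and height (world z) of hexnut between 0.001 and 0.008 m and height (world z) of post_short between 0.001 and 0.008 m and height (world z) of bracket between 0.001 and 0.008 m); the robot touches nothing.
It fails at once if the bottle is pushed more than 25 mm from its place or knocked over (distance of bottle from where it was at the start of the episode above 0.025 m or angle between bottle's own z axis and vertical above 0.4 rad).
It fails at once if the mug is pushed more than 25 mm from its place or knocked over (distance of mug from where it was at the start of the episode above 0.025 m or angle between mug's own z axis and vertical above 0.4 rad).
It fails at once if the screwdriver is pushed more than 25 mm from its place (distance of screwdriver from where it was at the start of the episode above 0.025 m).
It also fails if it takes over 115 s, if anything falls off the work surface, if the arm or the gripper's body presses on something with over 40 N, if the wrist force passes 120 N, or if a joint passes its speed limit or range.

## Working session

There is one attempt and no reset: what is moved stays moved. The work goes in short steps, Python scripts to look and compute and a tool call to move; the robot and the scene stay as the last step left them, time stands still between calls to the robot, and variables do not carry over. Pictures are saved under pics/ and viewed, at most 14 in all, crops included, and the job is handed in when it is done.

Besides the shell and the picture viewer there is one more tool, called after ">>>" by a JSON object that holds its "op" and its "data". play_rows: Moves the arm, as the interface text tells. Its arguments: {"type":"object","properties":{"rows":{"type":"array","items":{"type":"array","items":{"type":"number"}}},"hand":{"type":"number"},"grip_force":{"type":"number"}},"required":["rows"]}

```bash
ls; mkdir -p pics
python3 - <<'E'
from cell import ctrl
import cv2,numpy as np
for n in("scene","top"):
    c=ctrl.capture(n); np.savez(f"{n}0.npz",**c)
    cv2.imwrite(f"pics/{n}0.png",cv2.resize(c["pixels"][:,:,::-1],(800,600),interpolation=cv2.INTER_CUBIC))
    print(n,c["intrinsics"].tolist(),c["R"].round(3).tolist(),c["t"].round(1), "cam pos",(-c["R"].T@c["t"]).round(0),(c["z_map"]==0).mean())
print(ctrl.read_state())
E
```

```text
pics
scene [[410.6840966857439, 0.0, 258.7258036816498], [0.0, 410.6840966857439, 189.84737456719455], [0.0, 0.0, 1.0]] [[0.501, 0.865, -0.013], [0.665, -0.395, -0.634], [-0.553, 0.309, -0.773]] [-393.7 -335.2 1595. ] cam pos [1303. -285. 1016.] 0.0039825439453125
top [[441.49233202281323, 0.0, 254.8550444102085], [0.0, 441.49233202281323, 185.82019559964684], [0.0, 0.0, 1.0]] [[0.021, -1.0, 0.006], [-0.988, -0.021, -0.155], [0.155, -0.003, -0.988]] [  84.6  607.7 1727.1] cam pos [ 330.  103. 1800.] 0.0038909912109375
{'clock': 0.1, 'joint_pos': array([-1.1769901 ,  0.46829987, -0.01162912,  1.6035379 ,  0.0060198 ,
        1.07140389, -0.05631238]), 'joint_vel': array([ 1.51334227e-03, -4.89954533e-04, -2.75538039e-05, -3.08304750e-03,
        4.60869800e-04,  1.51067180e-03,  1.08803517e-03]), 'tau': array([ 1.16638406e-03, -5.33518660e+01,  2.15699704e-02, -2.51964498e+01,
        1.15011350e-02,  4.31005668e-03, -5.46552585e-06]), 'tool_pos': array([274.8167512 , 588.48691707, 230.42398318]), 'orientation': array([-6.80709025e-01, -3.06672279e+00,  2.51005151e-03]), 'contact_force': array([ 0.42494473, -0.13212833, -0.01554391]), 'moment': array([0.03368651, 0.00875157, 0.00219657]), 'gripper_force': 0.0, 'grip_width': 0.9976963663068797}
```

View pics/top0.png

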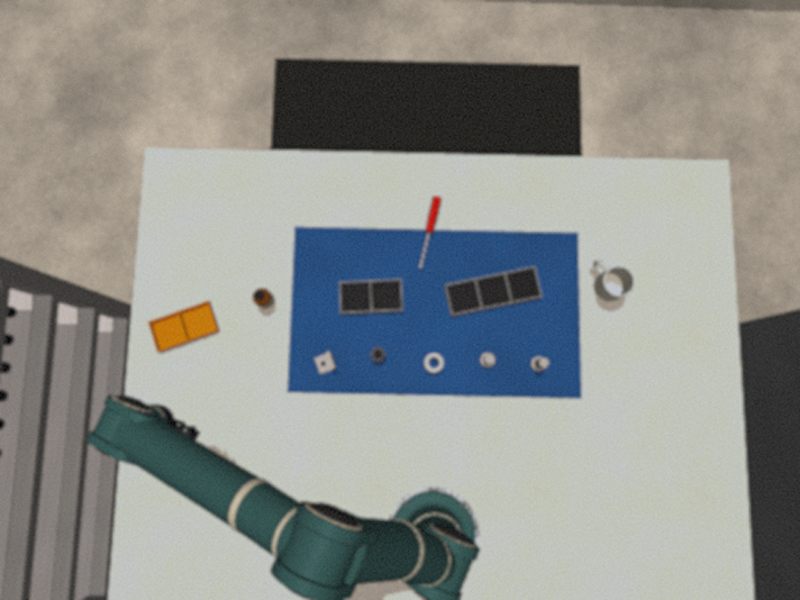

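View pics/scene0.png

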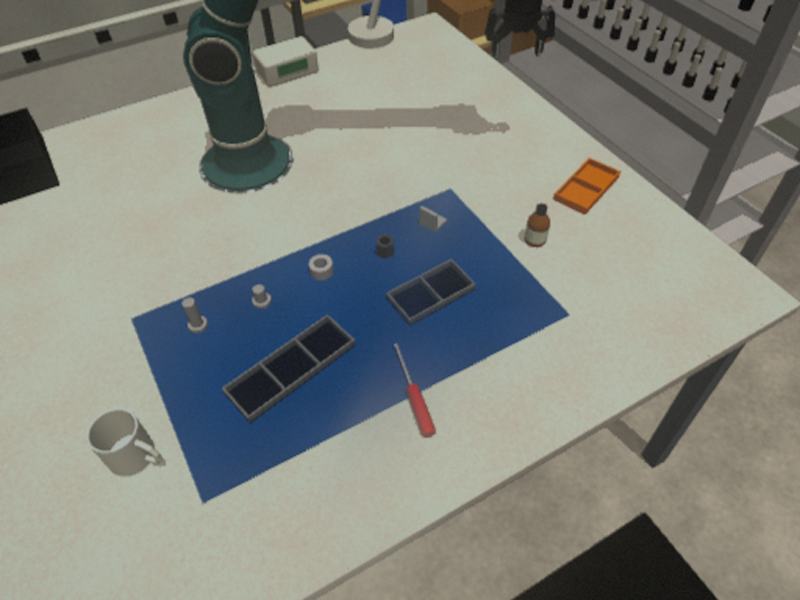

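The top view shows, at 800x600 scale, tray2 at (371,296) and tray3 at (493,291). The parts run left to right: bracket (325,363), nut (378,355), collar (433,363), short post (487,360) and tall post (540,364). The bottle is at (263,298), the mug at (613,285) and the screwdriver at (430,230). The scene view agrees, and the orange tray is a decoy. Next I'll measure these from both views.

```bash
cat > vis.py <<'E'
import cv2,numpy as np
def load(n):
    return dict(np.load(n))
def cloud(c):
    h,w=c["z_map"].shape; u,v=np.meshgrid(np.arange(w),np.arange(h))
    K=c["intrinsics"]; z=c["z_map"].astype(float)
    P=np.stack([(u-K[0,2])/K[0,0]*z,(v-K[1,2])/K[1,1]*z,z],-1)
    return (P-c["t"])@c["R"]
def plane(c,uv,h):
    K=c["intrinsics"]; d=np.c_[uv,np.ones(len(uv))]@np.linalg.inv(K).T@c["R"]; o=-c["R"].T@c["t"]
    return o+d*((h-o[2])/d[:,2])[:,None]
def blobs(c):
    hsv=cv2.cvtColor(c["pixels"],cv2.COLOR_RGB2HSV)
    blue=cv2.inRange(hsv,(100,130,60),(125,255,255))
    n,l,s,_=cv2.connectedComponentsWithStats(blue); k=1+np.argmax(s[1:,4])
    blue=(l==k).astype(np.uint8)
    hull=cv2.convexHull(cv2.findNonZero(blue)); m=cv2.fillConvexPoly(np.zeros_like(blue),hull,1)
    m=cv2.erode(m,np.ones((5,5)))
    o=m&(1-blue)
    return o,cv2.connectedComponentsWithStats(o,connectivity=4)
E
python3 - <<'E'
from vis import *
np.set_printoptions(suppress=True,precision=1)
for n in("top0","scene0"):
    c=load(n+".npz"); o,(k,l,s,ce)=blobs(c); W=cloud(c)
    for i in range(1,k):
        if s[i,4]<25: continue
        m=l==i; P=W[m]; P=P[np.abs(P).max(1)<2000]; 
        top=np.percentile(P[:,2],95); T=P[P[:,2]>top-5]
        print(n,i,"px",ce[i],"A",s[i,4],"wh",s[i,2:4],"mean",P.mean(0),"z5,50,95",np.percentile(P[:,2],[5,50,95]),"top c",np.r_[(T.min(0)+T.max(0))/2][:2],T.mean(0),"ext",np.ptp(T,axis=0))
E
```

```text
top0 1 px [271.  160.8] A 92 wh [10 23] mean [715.2  32.9  23.4] z5,50,95 [-9.   1.9 16.8] top c [543.7  64.1] [699.   37.7 104.6] ext [ 427.4   77.6 1788. ]
top0 2 px [315.3 185.8] A 1402 wh [64 34] mean [ 616.8 -150.6   11.3] z5,50,95 [-4.8  3.6 20.3] top c [507.1 -86.3] [ 610.  -141.5   71.1] ext [ 354.1  378.3 1784.6]
top0 3 px [236.8 189.3] A 964 wh [43 25] mean [595.3 170.6  11.9] z5,50,95 [-5.5  3.  21. ] top c [486.5 170.1] [589.  166.4  87.5] ext [ 312.9  165.  1783.9]
top0 4 px [241.4 226.5] A 90 wh [11 12] mean [442.7 147.9  26.8] z5,50,95 [-4.9 32.1 41.6] top c [444.3 147.3] [444.6 148.1  39.6] ext [32.3 36.1  7.3]
top0 5 px [207.6 231.8] A 179 wh [16 16] mean [419.4 283.   20.3] z5,50,95 [-4.8  5.2 49.8] top c [387.4 191.3] [421.8 258.5 152.8] ext [ 114.8  176.9 1753.9]
top0 6 px [277.2 231.9] A 182 wh [15 15] mean [424.9   3.9  23.4] z5,50,95 [-5.5  6.7 35. ] top c [388.7  42.1] [423.8   9.6  81.3] ext [ 117.4  121.6 1769.8]
top0 7 px [311.6 229.9] A 107 wh [12 11] mean [ 435.1 -133.2   31.3] z5,50,95 [-5.2  8.9 43.1] top c [388.  -21.1] [ 430.8 -124.4  125.4] ext [ 115
[... 781 characters left out ...]
.1  35. ] ext [754.8 538.6 998.9]
scene0 21 px [166.4 189.7] A 170 wh [13 17] mean [ 446.3 -137.3   25.7] z5,50,95 [ 1.  13.4 43.7] top c [ 864.2 -205.1] [ 459.8 -140.2   66.7] ext [877.5 159.4 977. ]
scene0 23 px [124.2 202.8] A 241 wh [18 23] mean [ 440.9 -268.2   39.5] z5,50,95 [ 1.2 22.9 76.5] top c [ 865.1 -271.3] [ 488.  -269.2  132.5] ext [875.8  27.  943.4]
scene0 28 px [183.9 235. ] A 2398 wh [85 70] mean [ 621.  -154.3   13.9] z5,50,95 [ 1.8  6.2 22. ] top c [ 926.6 -154.2] [ 639.8 -157.6   47.1] ext [752.7 261.2 999. ]
scene0 41 px [249.3 247.8] A 1030 wh [71 56] mean [751.8 -11.    7.2] z5,50,95 [-1.5  2.  17.1] top c [ 990.2 -120.8] [769.4  12.8  61.3] ext [ 625.4  328.  1003.9]
```

Run:
```python
from vis import *
np.set_printoptions(suppress=True,precision=1)
G={"bracket":(430,280,50),"hexnut":(445,148,36),"collar":(430,2,30),"short":(440,-135,42),"tall":(440,-268,75)}
out=[]
for n in("top0","scene0"):
    c=load(n+".npz"); W=cloud(c); K=c["intrinsics"]
    for g,(x,y,h) in G.items():
        near=(np.hypot(W[...,0]-x,W[...,1]-y)<60)&(W[...,2]<110)
        m=near&(W[...,2]>12)
        P=W[m]; top=np.percentile(P[:,2],92)
        t=near&(np.abs(W[...,2]-top)<7); v,u=np.nonzero(t); T=W[t]
        rr=cv2.minAreaRect(T[:,:2].astype(np.float32))
        # silhouette centre of top face cast onto measured top plane
        uv=np.array([[u.mean(),v.mean()]])
        print(n,g,"top z",round(top,1),"N",len(T),"ray@h",plane(c,uv,h)[0][:2],"rect",np.round(rr[0],1),np.round(rr[1],1),round(rr[2],1))
    for g,(x,y) in {"tray2":(598,170),"tray3":(620,-153)}.items():
        m=(np.hypot(W[...,0]-x,W[...,1]-y)<150)&(W[...,2]>13)&(W[...,2]<30)&(W[...,0]>520)&(W[...,0]<700)
        T=W[m]; 
        k,l,s,ce=cv2.connectedComponentsWithStats(cv2.morphologyEx(m.astype(np.uint8),cv2.MORPH_CLOSE,np.ones((3,3))))
        i=1+np.argmax(s[1:,4]); T=W[m&(l==i)]
        rr=cv2.minAreaRect(T[:,:2].astype(np.float32)); print(n,g,"rim z",np.median(T[:,2]),"rect",np.round(rr[0],1),np.round(rr[1],1),round(rr[2],1))
        # colour-blob contour cast on plane z=20
        o,(k,l,s,ce)=blobs(c); i=max((i for i in range(1,k) if s[i,4]>500),key=lambda i:-np.linalg.norm(W[l==i][:, :2].mean(0)-[x,y]))
        cn=max(cv2.findContours((l==i).astype(np.uint8),0,2)[0],key=cv2.contourArea).reshape(-1,2)
        rr=cv2.minAreaRect(plane(c,cn,20)[:,:2].astype(np.float32)); print("   contour@20",np.round(rr[0],1),np.round(rr[1],1),round(rr[2],1))
    boxes=[(187,217,170,45)] if n=="top0" else [(100,120,200,100)]
a=load("top0.npz")["pixels"][212:252,192:357]; b=load("scene0.npz")["pixels"][120:220,100:300]
a=cv2.resize(a,(800,194),interpolation=3); b=cv2.resize(b,(800,400),interpolation=2)
cv2.imwrite("pics/crop0.png",np.vstack([a,b])[:,:,::-1])
from scipy.spatial.transform import Rotation as R
print(R.from_rotvec([-6.80709025e-01, -3.06672279e+00,  2.51005151e-03]).as_matrix())
```

```text
top0 bracket top z 52.1 N 16 ray@h [427.6 268.2] rect [427.9 267.8] [40.8  7.5] 25.0
top0 hexnut top z 41.1 N 36 ray@h [443.6 147.7] rect [444.2 147.2] [33.8 32. ] 27.6
top0 collar top z 35.0 N 45 ray@h [425.7   7.4] rect [425.3   5.3] [44.5 45.9] 64.4
top0 short top z 44.0 N 22 ray@h [ 436.  -135.5] rect [ 436.  -135.8] [18.3 20.4] 70.8
top0 tall top z 77.9 N 22 ray@h [ 429.4 -267.6] rect [ 429.9 -267.7] [20.7 17.3] 19.5
top0 tray2 rim z 17.932163449500937 rect [596.5 171.6] [ 84.9 163.6] 4.3
   contour@20 [594.7 170. ] [ 94.7 173.1] 3.8
top0 tray3 rim z 18.276435115221233 rect [ 617.9 -148.5] [ 85.2 244.9] 13.0
   contour@20 [ 615.8 -150. ] [ 94.1 253.7] 12.8
scene0 bracket top z 52.3 N 39 ray@h [428.7 266.8] rect [427.5 268.1] [46.4 14.1] 19.9
scene0 hexnut top z 39.8 N 85 ray@h [445.4 147.7] rect [444.2 149.1] [33.4 41.9] 60.8
scene0 collar top z 32.2 N 112 ray@h [428.1   4.4] rect [427.    4.2] [48.1 49.5] 82.3
scene0 short top z 43.7 N 42 ray@h [ 438.9 -136.5] rect [ 437.1 -136. ] [22.9 22.5] 47.7
scene0 tall top z 76.8 N 50 ray@h [ 431.7 -268.2] rect [ 431.  -268.7] [23.4 21.2] 10.3
scene0 tray2 rim z 19.19959402492837 rect [596.9 170.2] [ 89.7 167.1] 5.4
   contour@20 [601.4 168.6] [ 98.2 173.8] 4.0
scene0 tray3 rim z 19.685283131328628 rect [ 618.2 -149.7] [ 89.  245.2] 12.8
   contour@20 [ 622.6 -149.6] [ 97.1 248.6] 12.9
[[-0.9  0.4 -0. ]
 [ 0.4  0.9 -0. ]
 [-0.  -0.  -1. ]]
```

View pics/crop0.png

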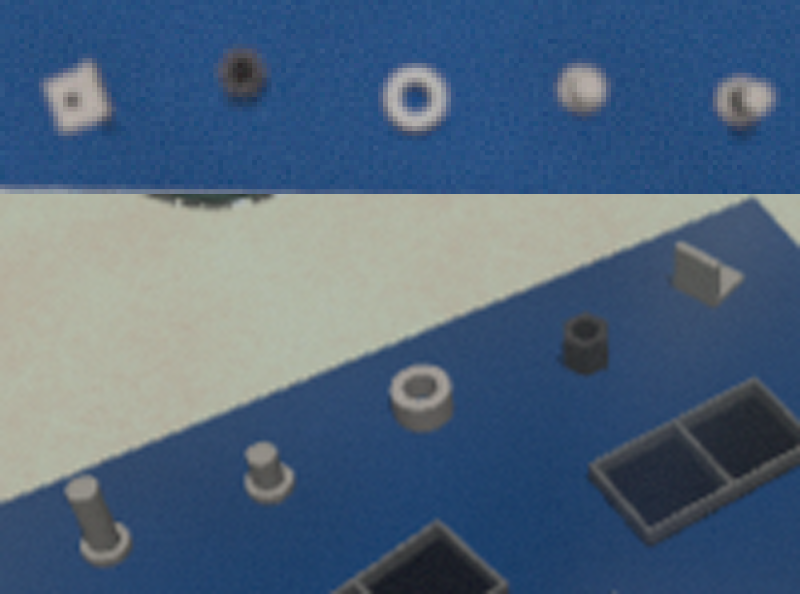

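Both views agree within about 2 mm, and the heights match the text: nut 36–40, collar 30–34, posts 43 and 77, bracket 52, tray rims 19 mm. In the crop the bracket plate is on its -y side, running about 21° from x, and the nut's flats face roughly x. I'll start with the bracket.

```bash
cat > go.py <<'E'
# usage: go.py x y z yaw_of_closing_line_deg  -> row in tool axes (cm, rad)
import sys,numpy as np
from cell import ctrl
from scipy.spatial.transform import Rotation as R
def go(x,y,z,yaw):
    s=ctrl.read_state(); M=R.from_rotvec(s["orientation"]).as_matrix()
    d=M.T@(np.array([x,y,z])-s["tool_pos"])/10
    cur=np.degrees(np.arctan2(M[1,1],M[0,1])); t=(yaw-cur+90)%180-90
    print("row",d.round(2),"rz",round(-np.radians(t),3),"cur yaw",cur.round(1),"tilt",np.degrees(np.arccos(-M[2,2])).round(2),"q7",s["joint_pos"][6].round(2),"pos",s["tool_pos"].round(1),"t",s["clock"])
if __name__=="__main__": go(*map(float,sys.argv[1:5]))
E
python3 go.py 428 268 150 111
python3 - <<'E'
from vis import *
for n in("top0","scene0"):
    W=cloud(load(n+".npz")); m=(np.hypot(W[...,0]-428,W[...,1]-268)<40)&(W[...,2]>35)&(W[...,2]<70); P=W[m][:,:2].astype(np.float32)
    print(n,m.sum(),P.mean(0),cv2.fitLine(P,cv2.DIST_HUBER,0,.01,.01).ravel()[:2], np.degrees(np.arctan2(*cv2.fitLine(P,cv2.DIST_HUBER,0,.01,.01).ravel()[1::-1])))
E
```

```text
row [-27.44 -22.54   8.08] rz -0.803 cur yaw 65.0 tilt 0.09 q7 -0.06 pos [274.8 588.5 230.4] t 0.1
top0 25 [426.8612  267.99084] [0.92715913 0.37466785] 22.003784
scene0 62 [429.68372 266.0828 ] [0.92574644 0.3781449 ] 22.218819
```

The manual's scale: shifts go in shares of 100 cm and turns go in shares of 2 pi rad. Converting my numbers, -27.4 cm is -0.274, -27 cm is -0.27, -0.82 rad is -0.1305.

>>> {"op": "play_rows", "data": {"rows": [[-0.03, -0.025, 0, 0, 0, -0.0159], [-0.07, -0.06, 0.005, 0, 0, -0.0318], [-0.11, -0.09, 0.01, 0, 0, -0.0557], [-0.15, -0.125, 0.02, 0, 0, -0.0796], [-0.19, -0.155, 0.03, 0, 0, -0.0955], [-0.23, -0.19, 0.045, 0, 0, -0.1114], [-0.255, -0.21, 0.06, 0, 0, -0.1273], [-0.27, -0.222, 0.07, 0, 0, -0.1305], [-0.274, -0.225, 0.08, 0, 0, -0.1305], [-0.274, -0.225, 0.08, 0, 0, -0.1305], [-0.274, -0.225, 0.08, 0, 0, -0.1305]], "hand": -1, "grip_force": 60}}

```text
clock: 1.2
tool_pos: [427.4, 270.9, 151.3]
orientation: [0.601, -3.083, -0.001]
contact_force: [0.0, -0.0, 0.2]
grip_width: 1.004
gripper_force: 0.0
```

```bash
python3 go.py 428 267.5 17 112
```

```text
row [ 0.07 -0.35 13.43] rz 0.001 cur yaw 112.1 tilt 0.05 q7 1.3 pos [427.4 270.9 151.3] t 1.2
```

In the tool's units: 13.4 cm is 0.134, 12.5 cm is 0.125.

>>> {"op": "play_rows", "data": {"rows": [[0, -0.002, 0.02, 0, 0, 0], [0.001, -0.003, 0.05, 0, 0, 0], [0.001, -0.003, 0.08, 0, 0, 0], [0.001, -0.003, 0.105, 0, 0, 0], [0.001, -0.003, 0.125, 0, 0, 0], [0.001, -0.003, 0.134, 0, 0, 0], [0.001, -0.003, 0.134, 0, 0, 0], [0.001, -0.003, 0.134, 0, 0, 0], [0.001, -0.003, 0.134, 0, 0, 0]]}}

```text
clock: 2.1
tool_pos: [428.9, 266.9, 18.5]
orientation: [-0.599, 3.082, 0.002]
contact_force: [-0.3, -0.6, 0.4]
grip_width: 1.001
gripper_force: 0.0
```

>>> {"op": "play_rows", "data": {"rows": [[0, 0, 0, 0, 0, 0], [0, 0, 0, 0, 0, 0], [0, 0, 0, 0, 0, 0], [0, 0, 0, 0, 0, 0], [0, 0, 0, 0, 0, 0], [0, 0, 0, 0, 0, 0], [0, 0, 0, 0, 0, 0], [0, 0, 0, 0, 0, 0], [0, 0, 0, 0, 0, 0], [0, 0, 0, 0, 0, 0]], "hand": 1}}

```text
clock: 3.1
tool_pos: [428.4, 266.1, 17.4]
orientation: [-0.598, 3.084, 0.0]
contact_force: [-0.2, -0.0, 3.4]
grip_width: 0.082
gripper_force: 58.9
```

```bash
python3 go.py 428 267.5 17 112
python3 - <<'E'
from cell import ctrl
import cv2
a=ctrl.capture("scene")["pixels"][80:200,200:360]
cv2.imwrite("pics/br1.png",cv2.resize(a,(800,600),interpolation=3)[:,:,::-1])
E
```

```text
row [-0.01  0.15  0.04] rz -0.001 cur yaw 111.9 tilt 0.02 q7 1.29 pos [428.4 266.1  17.4] t 3.1
```

View pics/br1.png

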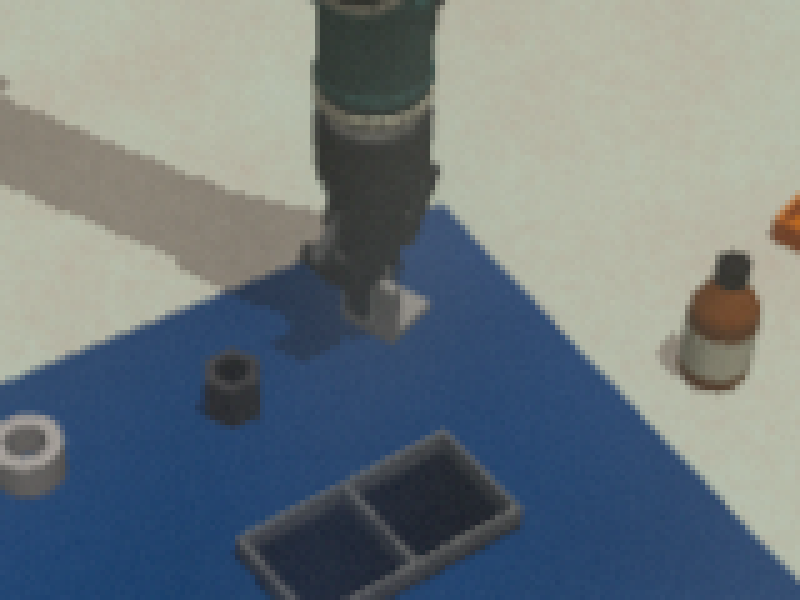

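The picture shows the plate gripped at crop pixel (375,300) with the leg still flat. Lifting next and taking it to tray2's +y pocket.

```bash
python3 go.py 600.7 193.7 95 112
```

```text
row [-13.28 -13.15  -7.75] rz -0.001 cur yaw 112.0 tilt 0.02 q7 1.29 pos [428.4 266.1  17.4] t 3.15
```

In the tool's units: -13.3 cm is -0.133, -13.2 cm is -0.132.

>>> {"op": "play_rows", "data": {"rows": [[0, 0, -0.01, 0, 0, 0], [0, 0, -0.035, 0, 0, 0], [0, 0, -0.065, 0, 0, 0], [-0.005, -0.005, -0.078, 0, 0, 0], [-0.025, -0.025, -0.078, 0, 0, 0], [-0.05, -0.05, -0.078, 0, 0, 0], [-0.075, -0.075, -0.078, 0, 0, 0], [-0.1, -0.1, -0.078, 0, 0, 0], [-0.12, -0.12, -0.078, 0, 0, 0], [-0.13, -0.129, -0.078, 0, 0, 0], [-0.133, -0.132, -0.078, 0, 0, 0], [-0.133, -0.132, -0.078, 0, 0, 0], [-0.133, -0.132, -0.078, 0, 0, 0]]}}

```text
clock: 4.45
tool_pos: [599.2, 194.6, 95.1]
orientation: [0.601, -3.082, -0.001]
contact_force: [-0.8, 0.4, -2.5]
grip_width: 0.084
gripper_force: 58.5
```

```bash
python3 go.py 600.7 193.7 22.5 112
python3 - <<'E'
from cell import ctrl
import cv2
a=ctrl.capture("scene")["pixels"][100:220,200:360]
cv2.imwrite("pics/br2.png",cv2.resize(a,(800,600),interpolation=3)[:,:,::-1])
E
```

```text
row [-0.11 -0.14  7.26] rz 0.001 cur yaw 112.1 tilt 0.1 q7 1.57 pos [599.2 194.6  95.1] t 4.45
```

View pics/br2.png

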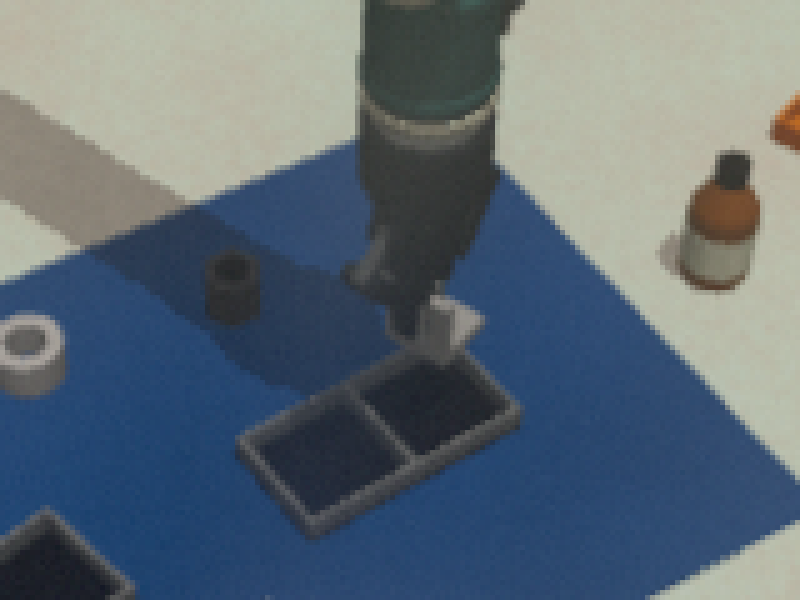

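The bracket is held upright at crop pixel (440,325), above the +y pocket. Now lowering it.

In the tool's units: 7.3 cm is 0.073, 7.25 cm is 0.0725.

>>> {"op": "play_rows", "data": {"rows": [[-0.001, -0.001, 0.015, 0, 0, 0], [-0.001, -0.001, 0.035, 0, 0, 0], [-0.001, -0.001, 0.05, 0, 0, 0], [-0.001, -0.001, 0.06, 0, 0, 0], [-0.001, -0.001, 0.066, 0, 0, 0], [-0.001, -0.001, 0.07, 0, 0, 0], [-0.001, -0.001, 0.0725, 0, 0, 0], [-0.001, -0.001, 0.073, 0, 0, 0], [-0.001, -0.001, 0.073, 0, 0, 0], [-0.001, -0.001, 0.073, 0, 0, 0]]}}

```text
clock: 5.5
tool_pos: [602.6, 192.9, 22.8]
orientation: [-0.598, 3.083, 0.0]
contact_force: [0.1, -0.4, -3.6]
grip_width: 0.082
gripper_force: 58.5
```

```bash
python3 go.py 600.7 193.7 22 112
```

```text
row [0.15 0.15 0.08] rz -0.001 cur yaw 112.0 tilt 0.06 q7 1.57 pos [602.6 192.9  22.8] t 5.5
```

In the tool's units: 0.1 cm is 0.001.

>>> {"op": "play_rows", "data": {"rows": [[0, 0, 0.001, 0, 0, 0], [0, 0, 0.001, 0, 0, 0]]}}

```text
clock: 5.7
tool_pos: [602.5, 192.8, 21.5]
orientation: [-0.598, 3.084, 0.0]
contact_force: [0.0, -0.6, -0.9]
grip_width: 0.082
gripper_force: 58.8
```

In the tool's units: -10 cm is -0.1, -9 cm is -0.09.

>>> {"op": "play_rows", "data": {"rows": [[0, 0, 0, 0, 0, 0], [0, 0, 0, 0, 0, 0], [0, 0, 0, 0, 0, 0], [0, 0, 0, 0, 0, 0], [0, 0, 0, 0, 0, 0], [0, 0, 0, 0, 0, 0], [0, 0, -0.02, 0, 0, 0], [0, 0, -0.05, 0, 0, 0], [0, 0, -0.09, 0, 0, 0], [0, 0, -0.1, 0, 0, 0], [0, 0, -0.1, 0, 0, 0]], "hand": -1}}

```text
clock: 6.8
tool_pos: [603.7, 193.2, 123.6]
orientation: [-0.597, 3.08, 0.001]
contact_force: [0.5, 0.9, -0.5]
grip_width: 1.003
gripper_force: 0.0
```

```bash
python3 go.py 437 -136 125 90
```

```text
row [ 27.76 -24.31  -0.26] rz 0.383 cur yaw 112.0 tilt 0.26 q7 1.58 pos [603.7 193.2 123.6] t 6.8
```

In the tool's units: 27.8 cm is 0.278, 27.5 cm is 0.275, 1.88 rad is 0.2992.

>>> {"op": "play_rows", "data": {"rows": [[0.01, -0.01, 0, 0, 0, 0.0159], [0.04, -0.035, 0, 0, 0, 0.0398], [0.07, -0.06, 0, 0, 0, 0.0637], [0.1, -0.09, 0, 0, 0, 0.0859], [0.13, -0.115, 0, 0, 0, 0.1082], [0.16, -0.14, 0, 0, 0, 0.1305], [0.19, -0.165, 0, 0, 0, 0.1528], [0.22, -0.19, 0, 0, 0, 0.1751], [0.245, -0.215, 0, 0, 0, 0.1974], [0.265, -0.232, 0, 0, 0, 0.2196], [0.275, -0.241, 0, 0, 0, 0.2419], [0.278, -0.243, 0, 0, 0, 0.2642], [0.278, -0.243, 0, 0, 0, 0.2833], [0.278, -0.243, 0, 0, 0, 0.2992], [0.278, -0.243, 0, 0, 0, 0.2992], [0.278, -0.243, 0, 0, 0, 0.2992]]}}

```text
clock: 8.4
tool_pos: [434.6, -136.3, 120.5]
orientation: [-2.134, -2.304, 0.002]
contact_force: [-1.1, 0.7, -1.1]
grip_width: 0.999
gripper_force: 0.0
```

```bash
python3 go.py 437 -136 17 4
python3 - <<'E'
from cell import ctrl
import cv2,numpy as np
from vis import *
c=ctrl.capture("scene"); W=cloud(c)
m=(np.abs(W[...,0]-594)<45)&(np.abs(W[...,1]-210)<45)&(W[...,2]>24)&(W[...,2]<80)
P=W[m]; print("bracket plate",P.mean(0),np.percentile(P[:,2],95), cv2.minAreaRect(P[:,:2].astype(np.float32)))
a=c["pixels"][120:240,180:340]
cv2.imwrite("pics/br3.png",cv2.resize(a,(800,600),interpolation=3)[:,:,::-1])
E
```

```text
row [ 0.02  0.26 10.35] rz 0.007 cur yaw 4.4 tilt 0.11 q7 0.54 pos [ 434.6 -136.3  120.5] t 8.4
bracket plate [603.62319716 193.19218917  42.55364147] 55.95078189665994 ((583.288330078125, 200.52928161621094), (61.545570373535156, 92.72610473632812), 50.28460693359375)
```

View pics/br3.png

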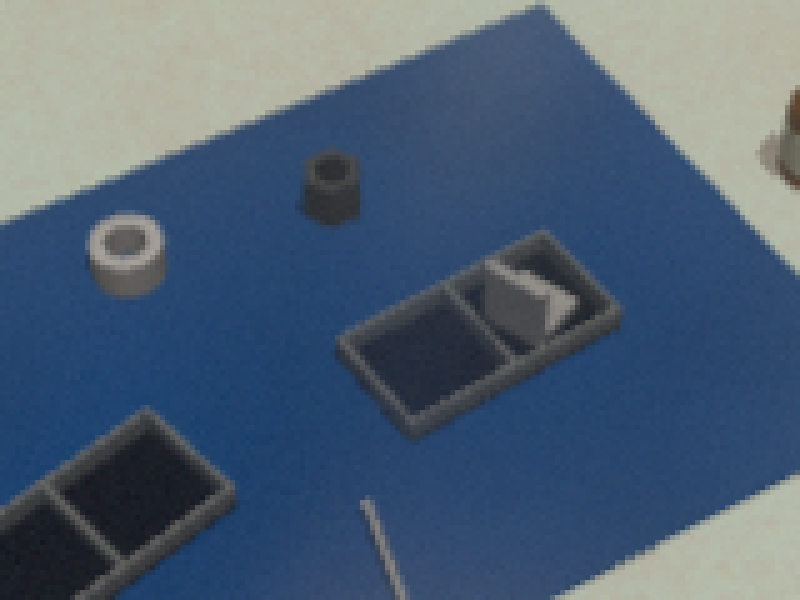

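The bracket stands in tray2's right pocket at crop pixel (530,300), plate top about 54 mm, with its origin near (597,210). Next is the short post.

In the tool's units: 10.3 cm is 0.103, 10 cm is 0.1.

>>> {"op": "play_rows", "data": {"rows": [[0, 0.002, 0.015, 0, 0, 0], [0, 0.002, 0.04, 0, 0, 0], [0, 0.002, 0.07, 0, 0, 0], [0, 0.002, 0.09, 0, 0, 0], [0, 0.002, 0.1, 0, 0, 0], [0, 0.002, 0.103, 0, 0, 0], [0, 0.002, 0.103, 0, 0, 0], [0, 0.002, 0.103, 0, 0, 0]]}}

```text
clock: 9.25
tool_pos: [437.9, -136.6, 19.1]
orientation: [2.137, 2.301, 0.001]
contact_force: [0.2, 0.3, -0.2]
grip_width: 1.001
gripper_force: 0.0
```

>>> {"op": "play_rows", "data": {"rows": [[0, 0, 0, 0, 0, 0], [0, 0, 0, 0, 0, 0], [0, 0, 0, 0, 0, 0], [0, 0, 0, 0, 0, 0], [0, 0, 0, 0, 0, 0], [0, 0, 0, 0, 0, 0], [0, 0, 0, 0, 0, 0], [0, 0, 0, 0, 0, 0], [0, 0, 0, 0, 0, 0]], "hand": 1}}

```text
clock: 10.15
tool_pos: [437.8, -136.4, 18.8]
orientation: [2.137, 2.302, 0.001]
contact_force: [-0.4, 0.0, 6.2]
grip_width: 0.253
gripper_force: 58.4
```

```bash
python3 go.py 600 130.6 95 4
```

```text
row [25.43 18.16 -7.6 ] rz 0.004 cur yaw 4.2 tilt 0.06 q7 0.68 pos [ 437.8 -136.4   18.8] t 10.15
```

In the tool's units: 25.4 cm is 0.254, -7.6 cm is -0.076.

>>> {"op": "play_rows", "data": {"rows": [[0, 0, -0.01, 0, 0, 0], [0, 0, -0.035, 0, 0, 0], [0, 0, -0.065, 0, 0, 0], [0.008, 0.005, -0.076, 0, 0, 0], [0.03, 0.02, -0.076, 0, 0, 0], [0.06, 0.042, -0.076, 0, 0, 0], [0.09, 0.064, -0.076, 0, 0, 0], [0.12, 0.086, -0.076, 0, 0, 0], [0.15, 0.108, -0.076, 0, 0, 0], [0.18, 0.128, -0.076, 0, 0, 0], [0.21, 0.15, -0.076, 0, 0, 0], [0.235, 0.168, -0.076, 0, 0, 0], [0.25, 0.178, -0.076, 0, 0, 0], [0.254, 0.182, -0.076, 0, 0, 0], [0.254, 0.182, -0.076, 0, 0, 0], [0.254, 0.182, -0.076, 0, 0, 0]]}}

```text
clock: 11.75
tool_pos: [599.3, 128.1, 94.2]
orientation: [2.14, 2.3, -0.003]
contact_force: [0.6, -1.1, -1.8]
grip_width: 0.246
gripper_force: 58.9
```

```bash
python3 go.py 600 130.6 24 4
```

```text
row [0.25 0.1  7.02] rz 0.002 cur yaw 4.1 tilt 0.09 q7 0.08 pos [599.3 128.1  94.2] t 11.75
```

In the tool's units: 7 cm is 0.07, 6.9 cm is 0.069.

>>> {"op": "play_rows", "data": {"rows": [[0.001, 0.001, 0.015, 0, 0, 0], [0.001, 0.001, 0.035, 0, 0, 0], [0.001, 0.001, 0.05, 0, 0, 0], [0.001, 0.001, 0.06, 0, 0, 0], [0.001, 0.001, 0.066, 0, 0, 0], [0.001, 0.001, 0.069, 0, 0, 0], [0.001, 0.001, 0.07, 0, 0, 0], [0.001, 0.001, 0.07, 0, 0, 0], [0.001, 0.001, 0.07, 0, 0, 0], [0.001, 0.001, 0.07, 0, 0, 0]]}}

```text
clock: 12.75
tool_pos: [601.3, 131.6, 24.8]
orientation: [2.137, 2.302, 0.001]
contact_force: [0.1, -1.4, -2.3]
grip_width: 0.252
gripper_force: 58.9
```

```bash
python3 go.py 600 130.6 23 4
```

```text
row [-0.09 -0.13  0.18] rz 0.004 cur yaw 4.2 tilt 0.05 q7 0.12 pos [601.3 131.6  24.8] t 12.75
```

In the tool's units: 0.15 cm is 0.0015, 0.1 cm is 0.001.

>>> {"op": "play_rows", "data": {"rows": [[0, 0, 0.001, 0, 0, 0], [0, 0, 0.0015, 0, 0, 0], [0, 0, 0.0015, 0, 0, 0]]}}

```text
clock: 13.05
tool_pos: [601.0, 131.5, 22.9]
orientation: [-2.138, -2.302, -0.0]
contact_force: [0.1, -0.1, -0.0]
grip_width: 0.252
gripper_force: 59.2
```

In the tool's units: -10 cm is -0.1, -9 cm is -0.09.

>>> {"op": "play_rows", "data": {"rows": [[0, 0, 0, 0, 0, 0], [0, 0, 0, 0, 0, 0], [0, 0, 0, 0, 0, 0], [0, 0, 0, 0, 0, 0], [0, 0, 0, 0, 0, 0], [0, 0, 0, 0, 0, 0], [0, 0, -0.02, 0, 0, 0], [0, 0, -0.05, 0, 0, 0], [0, 0, -0.09, 0, 0, 0], [0, 0, -0.1, 0, 0, 0], [0, 0, -0.1, 0, 0, 0]], "hand": -1}}

```text
clock: 14.15
tool_pos: [602.2, 131.8, 124.8]
orientation: [2.137, 2.301, 0.006]
contact_force: [0.6, -0.1, -0.6]
grip_width: 1.006
gripper_force: 0.0
```

```bash
python3 go.py 444 148 120 0
```

```text
row [  2.79 -15.66   0.42] rz 0.074 cur yaw 4.2 tilt 0.24 q7 0.06 pos [602.2 131.8 124.8] t 14.15
```

In the tool's units: -15.7 cm is -0.157, -15 cm is -0.15, 0.07 rad is 0.0111.

>>> {"op": "play_rows", "data": {"rows": [[0.003, -0.01, 0, 0, 0, 0], [0.008, -0.04, 0, 0, 0, 0.0111], [0.013, -0.07, 0, 0, 0, 0.0111], [0.018, -0.1, 0, 0, 0, 0.0111], [0.023, -0.13, 0.002, 0, 0, 0.0111], [0.027, -0.15, 0.004, 0, 0, 0.0111], [0.028, -0.157, 0.004, 0, 0, 0.0111], [0.028, -0.157, 0.004, 0, 0, 0.0111], [0.028, -0.157, 0.004, 0, 0, 0.0111]]}}

```text
clock: 15.05
tool_pos: [443.1, 147.7, 118.6]
orientation: [2.217, 2.225, 0.0]
contact_force: [1.2, -0.5, 0.0]
grip_width: 0.999
gripper_force: 0.0
```

```bash
python3 go.py 444.3 148 15 0
```

```text
row [ 0.03  0.12 10.36] rz 0.004 cur yaw 0.2 tilt 0.04 q7 -0.15 pos [443.1 147.7 118.6] t 15.05
```

In the tool's units: 10.4 cm is 0.104, 10 cm is 0.1.

>>> {"op": "play_rows", "data": {"rows": [[0, 0.001, 0.015, 0, 0, 0], [0, 0.001, 0.04, 0, 0, 0], [0, 0.001, 0.07, 0, 0, 0], [0, 0.001, 0.09, 0, 0, 0], [0, 0.001, 0.1, 0, 0, 0], [0, 0.001, 0.104, 0, 0, 0], [0, 0.001, 0.104, 0, 0, 0], [0, 0.001, 0.104, 0, 0, 0]]}}

```text
clock: 15.85
tool_pos: [444.2, 147.9, 15.5]
orientation: [2.217, 2.225, 0.002]
contact_force: [-0.0, -0.2, -0.5]
grip_width: 1.001
gripper_force: 0.0
```

>>> {"op": "play_rows", "data": {"rows": [[0, 0, 0, 0, 0, 0], [0, 0, 0, 0, 0, 0], [0, 0, 0, 0, 0, 0], [0, 0, 0, 0, 0, 0], [0, 0, 0, 0, 0, 0], [0, 0, 0, 0, 0, 0], [0, 0, 0, 0, 0, 0], [0, 0, 0, 0, 0, 0], [0, 0, 0, 0, 0, 0]], "hand": 1}}

```text
clock: 16.75
tool_pos: [444.2, 148.1, 15.6]
orientation: [2.217, 2.225, 0.003]
contact_force: [0.0, -0.3, 7.1]
grip_width: 0.409
gripper_force: 60.2
```

```bash
python3 go.py 600 -71 95 0
```

```text
row [-21.96  15.51  -7.93] rz 0.004 cur yaw 0.2 tilt 0.11 q7 -0.01 pos [444.2 148.1  15.6] t 16.75
```

In the tool's units: -22 cm is -0.22, -21.7 cm is -0.217.

>>> {"op": "play_rows", "data": {"rows": [[0, 0, -0.01, 0, 0, 0], [0, 0, -0.035, 0, 0, 0], [0, 0, -0.065, 0, 0, 0], [-0.008, 0.005, -0.08, 0, 0, 0], [-0.03, 0.021, -0.08, 0, 0, 0], [-0.06, 0.042, -0.08, 0, 0, 0], [-0.09, 0.063, -0.08, 0, 0, 0], [-0.12, 0.085, -0.08, 0, 0, 0], [-0.15, 0.106, -0.08, 0, 0, 0], [-0.18, 0.127, -0.08, 0, 0, 0], [-0.205, 0.145, -0.08, 0, 0, 0], [-0.217, 0.153, -0.08, 0, 0, 0], [-0.22, 0.155, -0.08, 0, 0, 0], [-0.22, 0.155, -0.08, 0, 0, 0], [-0.22, 0.155, -0.08, 0, 0, 0]]}}

```text
clock: 18.25
tool_pos: [598.3, -69.6, 94.6]
orientation: [-2.214, -2.227, 0.0]
contact_force: [0.3, 0.9, -1.1]
grip_width: 0.407
gripper_force: 60.3
```

```bash
python3 go.py 600 -71 21.5 0
```

```text
row [-0.15  0.18  7.3 ] rz 0.006 cur yaw 0.3 tilt 0.11 q7 0.36 pos [598.3 -69.6  94.6] t 18.25
```

In the tool's units: 7.4 cm is 0.074, 7.3 cm is 0.073.

>>> {"op": "play_rows", "data": {"rows": [[0, 0.001, 0.015, 0, 0, 0], [0, 0.001, 0.035, 0, 0, 0], [0, 0.001, 0.05, 0, 0, 0], [0, 0.001, 0.06, 0, 0, 0], [0, 0.001, 0.066, 0, 0, 0], [0, 0.001, 0.07, 0, 0, 0], [0, 0.001, 0.073, 0, 0, 0], [0, 0.001, 0.074, 0, 0, 0], [0, 0.001, 0.074, 0, 0, 0], [0, 0.001, 0.074, 0, 0, 0]]}}

```text
clock: 19.25
tool_pos: [600.5, -71.7, 21.2]
orientation: [2.217, 2.225, 0.001]
contact_force: [0.3, -0.9, -1.0]
grip_width: 0.404
gripper_force: 60.3
```

```bash
python3 go.py 600 -71 19.8 0
```

```text
row [ 0.07 -0.05  0.14] rz 0.004 cur yaw 0.2 tilt 0.05 q7 0.41 pos [600.5 -71.7  21.2] t 19.25
```

In the tool's units: 0.1 cm is 0.001, 0.05 cm is 0.0005.

>>> {"op": "play_rows", "data": {"rows": [[0, 0, 0.0005, 0, 0, 0], [0, 0, 0.001, 0, 0, 0], [0, 0, 0.001, 0, 0, 0]]}}

```text
clock: 19.55
tool_pos: [600.2, -71.6, 19.8]
orientation: [2.217, 2.226, 0.0]
contact_force: [0.1, 0.8, -1.4]
grip_width: 0.405
gripper_force: 60.3
```

In the tool's units: -10 cm is -0.1, -9 cm is -0.09.

>>> {"op": "play_rows", "data": {"rows": [[0, 0, 0, 0, 0, 0], [0, 0, 0, 0, 0, 0], [0, 0, 0, 0, 0, 0], [0, 0, 0, 0, 0, 0], [0, 0, 0, 0, 0, 0], [0, 0, 0, 0, 0, 0], [0, 0, -0.02, 0, 0, 0], [0, 0, -0.05, 0, 0, 0], [0, 0, -0.09, 0, 0, 0], [0, 0, -0.1, 0, 0, 0], [0, 0, -0.1, 0, 0, 0]], "hand": -1}}

```text
clock: 20.65
tool_pos: [601.5, -71.7, 121.7]
orientation: [2.215, 2.224, 0.005]
contact_force: [-0.1, 0.7, -0.4]
grip_width: 1.0
gripper_force: 0.0
```

```bash
python3 go.py 426.5 4.7 120 13
```

```text
row [  7.71 -17.47   0.1 ] rz -0.223 cur yaw 0.2 tilt 0.23 q7 0.35 pos [601.5 -71.7 121.7] t 20.65
```

In the tool's units: -17.5 cm is -0.175, -17.2 cm is -0.172, -0.22 rad is -0.035.

>>> {"op": "play_rows", "data": {"rows": [[0.004, -0.01, 0, 0, 0, -0.0127], [0.018, -0.04, 0, 0, 0, -0.0255], [0.032, -0.072, 0, 0, 0, -0.035], [0.045, -0.103, 0, 0, 0, -0.035], [0.058, -0.132, 0, 0, 0, -0.035], [0.07, -0.16, 0, 0, 0, -0.035], [0.076, -0.172, 0, 0, 0, -0.035], [0.077, -0.175, 0, 0, 0, -0.035], [0.077, -0.175, 0, 0, 0, -0.035], [0.077, -0.175, 0, 0, 0, -0.035]]}}

```text
clock: 21.65
tool_pos: [426.3, 4.2, 119.8]
orientation: [1.959, 2.454, 0.0]
contact_force: [-0.5, 0.7, -0.3]
grip_width: 0.998
gripper_force: 0.0
```

```bash
python3 go.py 426.5 4.7 12.5 13
```

```text
row [ 0.05  0.02 10.73] rz -0.004 cur yaw 12.8 tilt 0.08 q7 0.33 pos [426.3   4.2 119.8] t 21.65
```

>>> {"op": "play_rows", "data": {"rows": [[0, 0, 0.015, 0, 0, 0], [0, 0, 0.04, 0, 0, 0], [0, 0, 0.07, 0, 0, 0], [0, 0, 0.09, 0, 0, 0], [0, 0, 0.102, 0, 0, 0], [0, 0, 0.107, 0, 0, 0], [0, 0, 0.107, 0, 0, 0], [0, 0, 0.107, 0, 0, 0]]}}

```text
clock: 22.45
tool_pos: [425.6, 4.5, 13.3]
orientation: [1.959, 2.455, 0.001]
contact_force: [-0.9, 0.1, -0.0]
grip_width: 1.0
gripper_force: 0.0
```

>>> {"op": "play_rows", "data": {"rows": [[0, 0, 0, 0, 0, 0], [0, 0, 0, 0, 0, 0], [0, 0, 0, 0, 0, 0], [0, 0, 0, 0, 0, 0], [0, 0, 0, 0, 0, 0], [0, 0, 0, 0, 0, 0], [0, 0, 0, 0, 0, 0], [0, 0, 0, 0, 0, 0]], "hand": 1, "grip_force": 70}}

```text
clock: 23.25
tool_pos: [426.3, 4.9, 14.2]
orientation: [1.957, 2.455, 0.004]
contact_force: [-1.9, 0.3, 14.3]
grip_width: 0.556
gripper_force: 69.5
```

```bash
python3 go.py 618 -149 95 13
```

```text
row [-19.28  15.28  -8.03] rz -0.002 cur yaw 12.9 tilt 0.18 q7 0.5 pos [426.3   4.9  14.2] t 23.25
```

In the tool's units: -19.3 cm is -0.193, -19.1 cm is -0.191.

>>> {"op": "play_rows", "data": {"rows": [[0, 0, -0.01, 0, 0, 0], [0, 0, -0.035, 0, 0, 0], [0, 0, -0.065, 0, 0, 0], [-0.006, 0.005, -0.08, 0, 0, 0], [-0.025, 0.02, -0.08, 0, 0, 0], [-0.055, 0.043, -0.08, 0, 0, 0], [-0.085, 0.067, -0.08, 0, 0, 0], [-0.115, 0.09, -0.08, 0, 0, 0], [-0.14, 0.11, -0.08, 0, 0, 0], [-0.165, 0.13, -0.08, 0, 0, 0], [-0.183, 0.145, -0.08, 0, 0, 0], [-0.191, 0.152, -0.08, 0, 0, 0], [-0.193, 0.153, -0.08, 0, 0, 0], [-0.193, 0.153, -0.08, 0, 0, 0], [-0.193, 0.153, -0.08, 0, 0, 0]]}}

```text
clock: 24.75
tool_pos: [615.8, -148.2, 92.6]
orientation: [-1.957, -2.455, 0.0]
contact_force: [-0.3, 0.5, -2.5]
grip_width: 0.551
gripper_force: 73.1
```

```bash
python3 go.py 618 -149 19 13
python3 - <<'E'
from cell import ctrl
import cv2
a=ctrl.capture("scene")["pixels"][120:276,100:308]
cv2.imwrite("pics/co1.png",cv2.resize(a,(800,600),interpolation=3)[:,:,::-1])
E
```

```text
row [-0.13  0.21  7.36] rz -0.002 cur yaw 12.9 tilt 0.1 q7 0.68 pos [ 615.8 -148.2   92.6] t 24.75
```

View pics/co1.png

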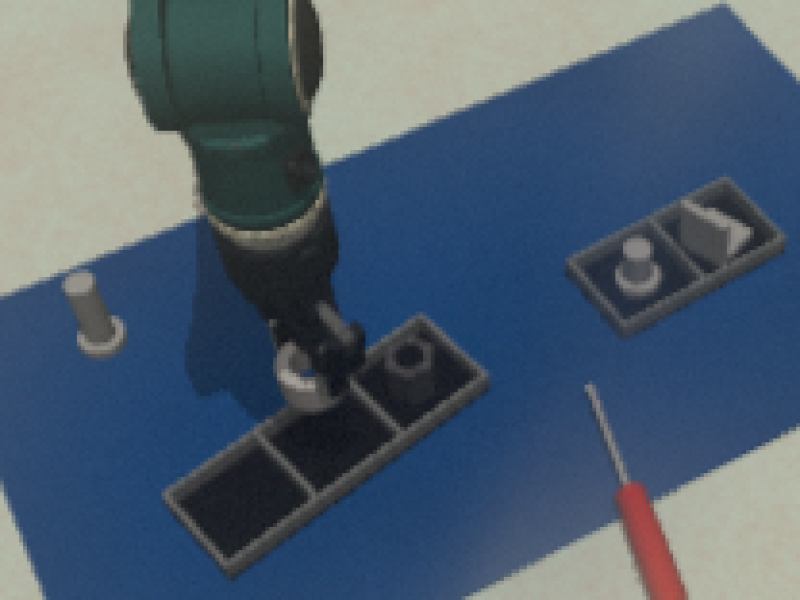

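The collar is level in the fingers at crop pixel (310,375). The nut, short post and bracket all stand upright in their pockets. Lowering the collar into the middle pocket.

In the tool's units: 7.5 cm is 0.075, 7.4 cm is 0.074.

>>> {"op": "play_rows", "data": {"rows": [[-0.001, 0.001, 0.015, 0, 0, 0], [-0.001, 0.001, 0.035, 0, 0, 0], [-0.001, 0.001, 0.05, 0, 0, 0], [-0.001, 0.001, 0.06, 0, 0, 0], [-0.001, 0.001, 0.066, 0, 0, 0], [-0.001, 0.001, 0.07, 0, 0, 0], [-0.001, 0.001, 0.073, 0, 0, 0], [-0.001, 0.001, 0.074, 0, 0, 0], [-0.001, 0.001, 0.075, 0, 0, 0], [-0.001, 0.001, 0.075, 0, 0, 0]]}}

```text
clock: 25.8
tool_pos: [618.4, -150.4, 18.5]
orientation: [1.959, 2.455, 0.001]
contact_force: [-1.4, 0.6, 0.7]
grip_width: 0.549
gripper_force: 73.3
```

```bash
python3 go.py 618 -149 18 13
```

```text
row [ 0.15 -0.01  0.05] rz -0.003 cur yaw 12.8 tilt 0.05 q7 0.72 pos [ 618.4 -150.4   18.5] t 25.8
```

>>> {"op": "play_rows", "data": {"rows": [[0, 0, 0, 0, 0, 0], [0, 0, 0, 0, 0, 0], [0, 0, 0, 0, 0, 0], [0, 0, 0, 0, 0, 0], [0, 0, 0, 0, 0, 0], [0, 0, 0, 0, 0, 0], [0, 0, -0.02, 0, 0, 0], [0, 0, -0.05, 0, 0, 0], [0, 0, -0.09, 0, 0, 0], [0, 0, -0.13, 0, 0, 0], [0, 0, -0.15, 0, 0, 0], [0, 0, -0.15, 0, 0, 0]], "hand": -1}}

```text
clock: 27.0
tool_pos: [620.2, -151.0, 171.7]
orientation: [1.956, 2.451, 0.006]
contact_force: [0.6, -0.8, -0.5]
grip_width: 0.996
gripper_force: 0.0
```

```bash
python3 go.py 430.5 -268 165 13
```

```text
row [ -7.2  -21.1    0.55] rz -0.003 cur yaw 12.8 tilt 0.4 q7 0.64 pos [ 620.2 -151.   171.7] t 27.0
```

In the tool's units: -21.1 cm is -0.211, -7.2 cm is -0.072.

>>> {"op": "play_rows", "data": {"rows": [[-0.004, -0.01, 0, 0, 0, 0], [-0.015, -0.04, 0, 0, 0, 0], [-0.028, -0.08, 0.002, 0, 0, 0], [-0.042, -0.12, 0.004, 0, 0, 0], [-0.055, -0.16, 0.005, 0, 0, 0], [-0.067, -0.195, 0.005, 0, 0, 0], [-0.071, -0.208, 0.005, 0, 0, 0], [-0.072, -0.211, 0.005, 0, 0, 0], [-0.072, -0.211, 0.005, 0, 0, 0], [-0.072, -0.211, 0.005, 0, 0, 0]]}}

```text
clock: 28.0
tool_pos: [429.5, -266.4, 162.4]
orientation: [-1.956, -2.458, -0.0]
contact_force: [1.0, 1.1, 0.4]
grip_width: 0.999
gripper_force: 0.0
```

```bash
python3 go.py 430.5 -268 35 13
```

```text
row [-0.18  0.06 12.74] rz -0.001 cur yaw 13.0 tilt 0.01 q7 0.93 pos [ 429.5 -266.4  162.4] t 28.0
```

In the tool's units: 12.7 cm is 0.127, 12 cm is 0.12.

>>> {"op": "play_rows", "data": {"rows": [[-0.001, 0.001, 0.015, 0, 0, 0], [-0.001, 0.001, 0.04, 0, 0, 0], [-0.001, 0.001, 0.07, 0, 0, 0], [-0.001, 0.001, 0.1, 0, 0, 0], [-0.001, 0.001, 0.12, 0, 0, 0], [-0.001, 0.001, 0.127, 0, 0, 0], [-0.001, 0.001, 0.127, 0, 0, 0], [-0.001, 0.001, 0.127, 0, 0, 0], [-0.001, 0.001, 0.127, 0, 0, 0]]}}

```text
clock: 28.9
tool_pos: [430.6, -268.4, 36.9]
orientation: [1.957, 2.454, 0.001]
contact_force: [0.8, -0.4, 0.2]
grip_width: 1.002
gripper_force: 0.0
```

>>> {"op": "play_rows", "data": {"rows": [[0, 0, 0, 0, 0, 0], [0, 0, 0, 0, 0, 0], [0, 0, 0, 0, 0, 0], [0, 0, 0, 0, 0, 0], [0, 0, 0, 0, 0, 0], [0, 0, 0, 0, 0, 0], [0, 0, 0, 0, 0, 0], [0, 0, 0, 0, 0, 0], [0, 0, 0, 0, 0, 0]], "hand": 1}}

```text
clock: 29.8
tool_pos: [430.0, -268.2, 36.1]
orientation: [1.959, 2.455, 0.001]
contact_force: [-0.0, 0.7, 6.0]
grip_width: 0.258
gripper_force: 68.1
```

```bash
python3 go.py 636 -227 125 13
```

```text
row [-0.56 21.01 -8.88] rz -0.003 cur yaw 12.8 tilt 0.05 q7 1.08 pos [ 430.  -268.2   36.1] t 29.8
```

In the tool's units: 21 cm is 0.21, 20.5 cm is 0.205.

>>> {"op": "play_rows", "data": {"rows": [[0, 0, -0.01, 0, 0, 0], [0, 0, -0.035, 0, 0, 0], [0, 0, -0.065, 0, 0, 0], [0, 0.005, -0.085, 0, 0, 0], [-0.001, 0.025, -0.089, 0, 0, 0], [-0.002, 0.06, -0.089, 0, 0, 0], [-0.003, 0.095, -0.089, 0, 0, 0], [-0.004, 0.13, -0.089, 0, 0, 0], [-0.005, 0.165, -0.089, 0, 0, 0], [-0.006, 0.19, -0.089, 0, 0, 0], [-0.006, 0.205, -0.089, 0, 0, 0], [-0.006, 0.21, -0.089, 0, 0, 0], [-0.006, 0.21, -0.089, 0, 0, 0], [-0.006, 0.21, -0.089, 0, 0, 0]]}}

```text
clock: 31.2
tool_pos: [634.0, -227.9, 124.4]
orientation: [-1.96, -2.453, 0.002]
contact_force: [-0.8, -0.4, -2.5]
grip_width: 0.252
gripper_force: 68.9
```

```bash
python3 go.py 636 -227 41 13
```

```text
row [0.04 0.23 8.34] rz -0.004 cur yaw 12.8 tilt 0.12 q7 0.79 pos [ 634.  -227.9  124.4] t 31.2
```

>>> {"op": "play_rows", "data": {"rows": [[0, 0.001, 0.015, 0, 0, 0], [0, 0.001, 0.04, 0, 0, 0], [0, 0.001, 0.06, 0, 0, 0], [0, 0.001, 0.07, 0, 0, 0], [0, 0.001, 0.077, 0, 0, 0], [0, 0.001, 0.081, 0, 0, 0], [0, 0.001, 0.083, 0, 0, 0], [0, 0.001, 0.084, 0, 0, 0], [0, 0.001, 0.084, 0, 0, 0], [0, 0.001, 0.084, 0, 0, 0]]}}

```text
clock: 32.2
tool_pos: [637.0, -227.2, 41.4]
orientation: [1.959, 2.455, 0.001]
contact_force: [0.1, 0.6, -3.3]
grip_width: 0.254
gripper_force: 68.9
```

```bash
python3 go.py 636 -227 40.5 13
```

```text
row [ 0.04 -0.09  0.09] rz -0.003 cur yaw 12.8 tilt 0.06 q7 0.82 pos [ 637.  -227.2   41.4] t 32.2
```

In the tool's units: 0.1 cm is 0.001, 0.05 cm is 0.0005.

>>> {"op": "play_rows", "data": {"rows": [[0, 0, 0.0005, 0, 0, 0], [0, 0, 0.001, 0, 0, 0], [0, 0, 0.001, 0, 0, 0]]}}

```text
clock: 32.5
tool_pos: [636.8, -227.2, 40.2]
orientation: [1.959, 2.455, 0.001]
contact_force: [-0.5, 0.2, -0.4]
grip_width: 0.258
gripper_force: 69.2
```

In the tool's units: -20 cm is -0.2, -18 cm is -0.18.

>>> {"op": "play_rows", "data": {"rows": [[0, 0, 0, 0, 0, 0], [0, 0, 0, 0, 0, 0], [0, 0, 0, 0, 0, 0], [0, 0, 0, 0, 0, 0], [0, 0, 0, 0, 0, 0], [0, 0, 0, 0, 0, 0], [0, 0, -0.02, 0, 0, 0], [0, 0, -0.05, 0, 0, 0], [0, 0, -0.09, 0, 0, 0], [0, 0, -0.13, 0, 0, 0], [0, -0.03, -0.14, 0, 0, 0], [0, -0.07, -0.14, 0, 0, 0], [0, -0.11, -0.14, 0, 0, 0], [0, -0.15, -0.14, 0, 0, 0], [0, -0.18, -0.14, 0, 0, 0], [0, -0.2, -0.14, 0, 0, 0], [0, -0.2, -0.14, 0, 0, 0], [0, -0.2, -0.14, 0, 0, 0]], "hand": -1}}

```text
clock: 34.3
tool_pos: [442.2, -271.5, 180.2]
orientation: [1.959, 2.455, 0.001]
contact_force: [0.9, -0.3, 0.5]
grip_width: 1.0
gripper_force: 0.0
```

Run:
```python
from cell import ctrl
from vis import *
np.set_printoptions(suppress=True,precision=1)
a=ctrl.capture("scene"); b=ctrl.capture("top")
for n,c in(("scene",a),("top",b)):
    W=cloud(c)
    for g,(x,y) in {"bracket":(597,210),"short":(600,131),"nut":(600,-71),"collar":(618,-149),"tall":(636,-227)}.items():
        m=(np.hypot(W[...,0]-x,W[...,1]-y)<36)&(W[...,2]>26)&(W[...,2]<100); P=W[m]
        t=np.percentile(P[:,2],95); T=P[P[:,2]>t-6]; print(n,g,"top z",t.round(1),"top centre",((T.min(0)+T.max(0))/2)[:2],T.mean(0)[:2])
p=cv2.resize(a["pixels"][120:276,100:308],(800,600),interpolation=3); cv2.imwrite("pics/end.png",p[:,:,::-1])
```

```text
scene bracket top z 56.4 top centre [602.6 193.4] [602.4 193.4]
scene short top z 50.0 top centre [601.  132.1] [601.1 130.6]
scene nut top z 44.4 top centre [599.3 -71. ] [599.1 -72. ]
scene collar top z 37.3 top centre [ 616.4 -151. ] [ 618.2 -151.6]
scene tall top z 81.8 top centre [ 636.1 -228.1] [ 636.6 -227.8]
top bracket top z 60.6 top centre [601.3 194.6] [598.5 193.1]
top short top z 51.9 top centre [598.  132.9] [600.9 132.8]
top nut top z 45.4 top centre [599.6 -70.6] [601.3 -71.3]
top collar top z 40.8 top centre [ 616.1 -147.9] [ 618.7 -148.6]
top tall top z 82.1 top centre [ 636.8 -225.6] [ 636.3 -225.5]
```

View pics/end.png

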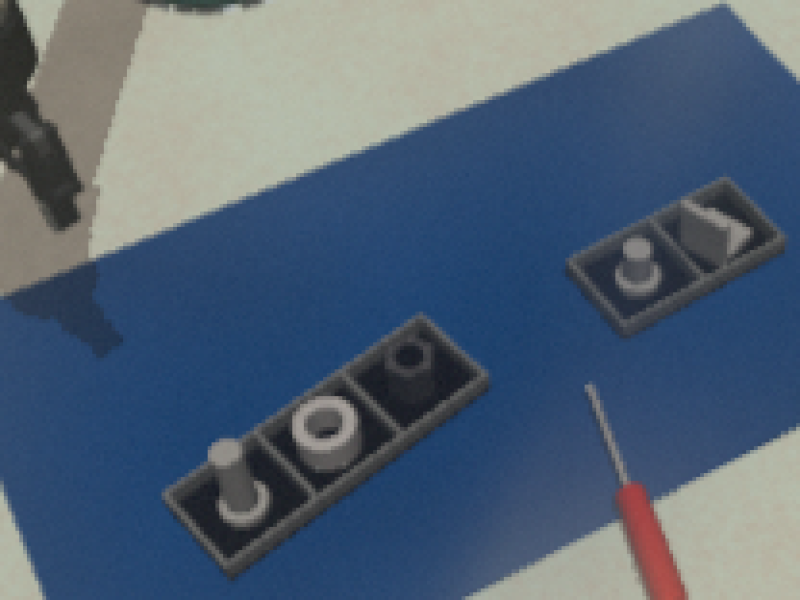

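All five parts stand in their own pockets: tall post (240,480), collar (325,430), nut (410,365), short post (638,265) and bracket (715,230). The short post's top reads a little high, so I'll check its flange and top by medians before handing in.

Run:
```python
from cell import ctrl
from vis import *
W=cloud(ctrl.capture("scene"))
W0=cloud(load("scene0.npz"))
def f(W,x,y,h):
    d=np.hypot(W[...,0]-x,W[...,1]-y); z=W[...,2]
    return np.median(z[(d<9)&(abs(z-h)<14)]).round(1), ((d<9)&(abs(z-h)<14)).sum()
for g,p0,p1,h in(("short",(438,-136),(601,131),42),("tall",(430.5,-268),(636.5,-227),75)):
    print(g,f(W0,*p0,h),f(W,*p1,h+4))
```

```text
short (np.float64(42.0), np.int64(18)) (np.float64(46.0), np.int64(29))
tall (np.float64(75.5), np.int64(25)) (np.float64(80.0), np.int64(34))
```

Both posts stand 4 mm higher than they did on the bench, which is the pocket floor height, so they are seated.

```bash
python3 -c "
from cell import ctrl
print(ctrl.sign_off())"
```

```text
the job is handed in; nothing more can be done
None
```

Both kits are made up and handed in: all five parts are upright, seated in their own pockets and released, and the bottle, mug and screwdriver were not touched (34 s on the robot clock; no verdict was returned).

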